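Ease the wedge out from under the cupboard door

ROBOT

A 6-joint arm with a two-finger parallel gripper is mounted at the origin on the work surface. World frame = base frame: x ahead of the robot, y to its left, z up, the work surface at z = 0. Lengths are in mm, angles in rad, forces in N, time in s.
With the tool pointing down it reaches from about 350 to 975 mm from the base axis. Payload 7.1 kg.
Tool frame: the origin (TCP) lies at the very end of the fingers, on their centre line; the grasp point (between the pads) lies ctrl.hold_point_z behind it (ctrl.hold_point_z is the distance from the TCP to the grasp point, in mm); z points along the fingers, y is the line along which they close (so a half turn about z gives the same grasp; the last joint's range is limited). The gripper opens to 88 mm and grips with 3 to 60 N. Pads are 20 mm wide; open, the fingers measure 115 mm over their backs; the gripper's body (75 mm by 178 mm) begins 61 mm behind the grasp point.
Start: joints at [1.178, 0.423, 1.63, -0, 1.089, -0.019], TCP at [228.19, 581.837, 222.675] pointing down, gripper open.
Joint ranges: [-3, 3], [-0.9, 2.11], [0.09, 2.58], [-1.31, 4.45], [0.11, 2.69], [-2.54, 2.54]. Speed limits (rad/s): [2.39, 2.39, 3.01, 3.14, 3.14, 3.14].

INTERFACE

Orientations are given as a rotation vector (axis times angle).
In Python, from workcell import ctrl gives the robot as it stands. The module is installed in compiled form; this text tells all that it offers.
- The arm moves only by the shell command python3 -m creep 'ROWS'. ROWS is JSON, a list of rows, each an object with "translation": the shift along the tool's x, y, z in mm, a list of three; "angular": the turn, a rotation vector about the tool's x, y, z in rad, a list of three; "jaw": the opening, from 0 (shut) to 1 (fully open). A call has exactly 8 rows; each row is the pose to reach, as a shift and turn from the pose commanded when the call began, along the tool's axes at that moment; what a row does not reach only later rows make up. A row lasts 1/8 s, in which the tool goes at most 62.5 mm and 10.7 degrees, less where a joint would pass 70% of its speed; a pose out of reach is approached as far as the arm can. A call with a gripper value outside its range is refused whole. The fingers move at their own pace and stop on an object; the grip force is fixed at half the most. Time passes only in rows, so rows that repeat a pose let the fingers close, or fill a call up. It gives the time, the measured TCP pose, the force, the opening and the grip force at its end, in the units of the state.
- ctrl.get_obs(): the state, without advancing time (a new reading comes with each control period).
- ctrl.get_image(name): name is "scene" or "top" or "wrist"; returns the picture (420x560x3 uint8, red, green, blue); there is no depth.
- ctrl.camera_info(name): a dict with "camera_matrix" (3x3 intrinsics, pixels), "world_from_camera" (4x4, takes a point from camera to world coordinates). Camera axes: x right, y up, looking along -z (the intrinsics and any distortion apply to the point x, -y, -z); pixel columns grow to the right and rows downward; lengths in mm; the calibration is good to about 2 mm. A picture is of the moment at which its call begins: read the wrist's pose just before it. camera_info takes no time and is no camera call; for the wrist camera it gives the pose at the moment of the call.
- ctrl.close_job(): hands the job in; it is judged then, once.
Trained networks look in the newest picture that a camera, given by its name, has taken for a name from the list of things; names that differ only in an ending like _2 or _b are one class to them, and where a whole thing is asked for, a point or a joint stands for the part that bears it (a point fixed in the world has none). Each returns a list of dicts, best first, with "score" (0 to 1); they miss things now and then, are a little off and sometimes report something else, mostly with a low value. They report only what shows in the picture. A call takes as long as a camera call. They do not tell look-alikes from the thing itself.
- ctrl.look_for(camera, label): "rect" ([left, top, right, bottom] in pixels, round what is visible of it).
The state is a dict: "t": time; "qpos": joint angles; "qvel": joint speeds; "joint_torque": joint torques, N m; "ee_pos": TCP position; "orientation": TCP orientation; "ft_force": force on the tool from outside, world axes, zero at the start; "moment": the same for the moment, N m; "width": finger opening in mm; "grasp_force": force on a finger pad.
Only numpy, scipy, OpenCV 4.12 (cv2) and the standard library are available. Lean on these libraries where they do the work, as an engineer would, in place of code of your own. Each camera call takes 0.05 s, during which the arm holds its last target. There are 200 camera calls.

TASK

The little white cupboard door is propped up on its board by a red wedge. Take the wedge by its thick end and work it straight back out from under the door in small tugs of about two centimetres, pausing a second after each so that the door settles bit by bit, without prying the door up. When the door lies flat, lay the wedge down flat, sloping side up, on the cork mat.

Things in the scene. Friction and masses are not known exactly. Their poses are not given: they have to be found in the camera images.
- wedge_mid (a point): Red rubber wedge, 150 x 38 mm, 120 g. Point: mid length and width, 16 mm above its underside; x towards the thin end, z up. x -75 to -25 mm: level heel 32 mm high with parallel sides, the place to grip; then the top slopes to 4 mm at x = 75. At the start its tip is 78 to 92 mm under the door's free edge, x within 6 degrees of the board's x. Drawing it out (to its -x) takes up to 15 N.
- board: Fixed pale wooden board, 18 mm thick, 190 mm wide. Origin: at stool top level, mid width, below the closed door's free edge; x points to the two black hinges at x = 200. Board: x -180 to 230 mm. Door on it: x 0 to 200 mm, 170 wide, 22 thick, white with grey inset, 1.3 kg. The board is bare at x below 0: the wedge slides out over it.
- door_edge (a point): Middle of the lower edge of the door's free end. Its height above the stool top is 18 mm when the door lies flat on the board, and 44 to 48 mm when propped by the wedge at the start. The door swings about its hinges and sinks under its own weight as the wedge is withdrawn.
- mat_mid (a point): Fixed cork mat, 180 x 130 x 4 mm, to the left or right of the board, on the stool top. This point is the centre of its upper face, 4 mm above the stool top; x axis along the 180 mm side, z up.
There are look-alikes about, which are no part of the job. What is shaped like the part that bears wedge_mid but blue or turquoise is not meant.

How it is judged:
By the outcome, as a careful person would: the job done as asked, in the order asked, and still so for the second after the job is handed in, with the robot touching nothing.
It also fails if it takes over 54 s, if anything falls off the work surface, if the arm or the gripper's body presses on something with over 40 N, if the wrist force passes 120 N, or if a joint passes its speed limit or range.

## Working session

There is one attempt and no reset: what is moved stays moved. The work goes in short steps, Python scripts to look and compute and a shell command to move; the robot and the scene stay as the last step left them, time stands still between calls to the robot, and variables do not carry over. Pictures are saved under pics/ and viewed, at most 10 in all, crops included, and the job is handed in when it is done.

```bash
mkdir -p pics; cat > h.py <<'E'
import numpy as np, cv2
from scipy.spatial.transform import Rotation as R
from workcell import ctrl
def ray(cam,u,v,z,ci=None):
    ci=ci or ctrl.camera_info(cam); K=np.array(ci["camera_matrix"]);T=np.array(ci["world_from_camera"])
    d=np.linalg.solve(K,[u,v,1]); d=T[:3,:3]@[d[0],-d[1],-d[2]]
    o=T[:3,3]; return o+d*(z-o[2])/d[2]
def save(cam,name):
    im=ctrl.get_image(cam); cv2.imwrite(f"pics/{name}.png",im[:,:,::-1]); return im
E
python3 - <<'E'
from h import *
a=save("top","t0");b=save("scene","s0")
cv2.imwrite("pics/both.png",cv2.resize(np.vstack([a,b])[:,:,::-1],None,fx=.71,fy=.71))
for c in("top","scene"):
  for l in("wedge_mid","board","door_edge","mat_mid"): print(c,l,[(d["rect"],round(d["score"],2)) for d in ctrl.look_for(c,l)[:3]])
  print({k:np.round(v,3).tolist() if not isinstance(v,str) else v for k,v in ctrl.camera_info(c).items()})
o=ctrl.get_obs();print(o["t"],o["ee_pos"],o["orientation"],o["ft_force"],ctrl.hold_point_z)
E
```

```text
top wedge_mid [([270.9, 186.3, 287.6, 214.2], 0.79), ([157.9, 142.8, 188.9, 206.7], 0.61)]
top board [([232.7, 90.1, 331.7, 272.2], 0.88)]
top door_edge [([233.4, 97.5, 321.3, 189.9], 0.61)]
top mat_mid [([101.9, 222.2, 169.7, 308.8], 0.88)]
{'camera_matrix': [[452.099, 0.0, 282.326], [0.0, 452.099, 206.729], [0.0, 0.0, 1.0]], 'world_from_camera': [[0.012, 0.993, -0.115, 485.319], [-1.0, 0.015, 0.026, 25.412], [0.028, 0.114, 0.993, 1039.79], [0.0, 0.0, 0.0, 1.0]]}
scene wedge_mid [([368.4, 256.4, 393.6, 324.5], 0.92), ([276.0, 217.3, 296.1, 231.7], 0.75), ([143.1, 219.3, 206.6, 260.9], 0.65)]
scene board [([190.1, 196.7, 329.7, 340.6], 0.73), ([392.9, 219.4, 466.9, 281.4], 0.27)]
scene door_edge [([205.6, 221.2, 311.3, 317.4], 0.79)]
scene mat_mid [([394.7, 217.8, 465.3, 279.8], 0.59)]
{'camera_matrix': [[402.857, 0.0, 283.602], [0.0, 402.857, 211.839], [0.0, 0.0, 1.0]], 'world_from_camera': [[-0.441, -0.526, 0.727, 1286.807], [0.897, -0.27, 0.349, 327.947], [0.012, 0.807, 0.591, 637.799], [0.0, 0.0, 0.0, 1.0]]}
0.5 [228.2087086  581.83686968 222.6742067 ] [5.83819523e-01 3.08686426e+00 7.65038163e-06] [-0.31911445  0.04376405  0.06368676] 18.700000000000003
```

View pics/t0.png

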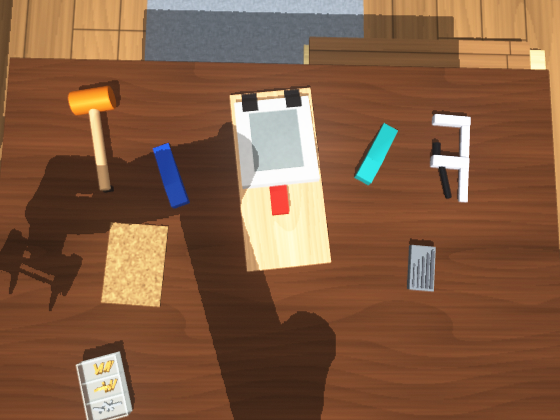

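View pics/s0.png

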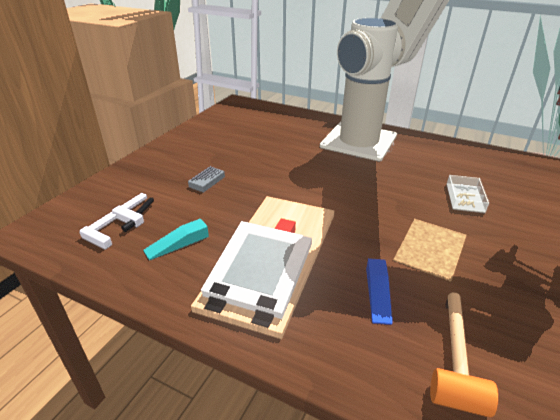

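```bash
python3 - <<'E'
from h import *
im=cv2.imread("pics/t0.png");ci=ctrl.camera_info("top")
hsv=cv2.cvtColor(im,cv2.COLOR_BGR2HSV)
b,g,r=[im[:,:,i].astype(int) for i in range(3)]
m=((r>120)&(g<60)&(b<60)).astype(np.uint8); m[:170]=0;m[230:]=0
def rect(m,z,n):
    c=max(cv2.findContours(m,cv2.RETR_EXTERNAL,cv2.CHAIN_APPROX_NONE)[0],key=cv2.contourArea)
    q=cv2.minAreaRect(c); p=cv2.boxPoints(q); print(n,q,"\n",p.tolist())
    W=np.array([ray("top",u,v,z,ci)[:2] for u,v in p]); print(W.round(1).tolist(),"c",W.mean(0).round(1))
    for i in range(2): e=W[i+1]-W[i]; print(np.linalg.norm(e).round(1),np.degrees(np.arctan2(e[1],e[0])).round(1))
rect(m,50,"wedge")
k=np.zeros(m.shape,np.uint8);k[215:315,95:175]=1
k=k*((r>130)&(g>90)).astype(np.uint8); k=cv2.morphologyEx(k,cv2.MORPH_CLOSE,np.ones((5,5)))
rect(k,4,"mat")
for u,v in((231,94),(310,88),(330,262),(247,271)): print("board",ray("top",u,v,18,ci).round(1))
big=cv2.resize(im[80:290,220:345],None,fx=2.8,fy=2.8,interpolation=cv2.INTER_CUBIC)
s=cv2.imread("pics/s0.png")[190:290,240:345]; s=cv2.resize(s,(420,400),interpolation=cv2.INTER_CUBIC)
o=np.zeros((588,350+420,3),np.uint8);o[:,:350]=big;o[:400,350:]=s;cv2.imwrite("pics/c1.png",o)
E
```

```text
Traceback (most recent call last):
ValueError: max() iterable argument is empty
```

```bash
cat > m.py <<'E'
from h import *
im=cv2.imread("pics/t0.png");ci=ctrl.camera_info("top")
b,g,r=[im[:,:,i].astype(int) for i in range(3)]
print(im[200,279],im[191,279],im[209,279])
m=np.zeros(r.shape,np.uint8); m[180:222,262:296]=1
m=m*((r>90)&(r>2.2*g)&(r>2.2*b)).astype(np.uint8)
def rect(m,z,n):
    c=max(cv2.findContours(m,cv2.RETR_EXTERNAL,cv2.CHAIN_APPROX_NONE)[0],key=cv2.contourArea)
    q=cv2.minAreaRect(c); p=cv2.boxPoints(q); print(n,q,p.round(1).tolist())
    W=np.array([ray("top",u,v,z,ci)[:2] for u,v in p]); print(W.round(1).tolist(),"c",W.mean(0).round(1))
    for i in range(2): e=W[i+1]-W[i]; print(np.linalg.norm(e).round(1),np.degrees(np.arctan2(e[1],e[0])).round(1))
rect(m,50,"wedge")
k=np.zeros(m.shape,np.uint8);k[215:315,95:175]=1
k=k*((r>130)&(g>90)).astype(np.uint8); k=cv2.morphologyEx(k,cv2.MORPH_CLOSE,np.ones((5,5)))
rect(k,4,"mat")
for u,v in((231,94),(310,88),(330,262),(247,271)): print("board",ray("top",u,v,18,ci).round(1))
big=cv2.resize(im[80:290,220:345],None,fx=2.8,fy=2.8,interpolation=cv2.INTER_CUBIC)
s=cv2.imread("pics/s0.png")[190:290,240:345]; s=cv2.resize(s,(420,400),interpolation=cv2.INTER_CUBIC)
o=np.zeros((588,350+420,3),np.uint8);o[:,:350]=big;o[:400,350:]=s;cv2.imwrite("pics/c1.png",o)
E
python3 m.py
```

```text
[ 59  70 252] [ 61  73 251] [ 58  73 252]
wedge ((278.980224609375, 199.80198669433594), (28.458065032958984, 16.915632247924805), 84.2894058227539) [[269.1000061035156, 186.5], [286.0, 184.8000030517578], [288.79998779296875, 213.10000610351562], [272.0, 214.8000030517578]]
[[644.4, 29.1], [648.8, -8.1], [585.8, -15.1], [581.5, 21.9]] c [615.1   7. ]
37.5 -83.3
63.4 -173.7
mat ((133.7227783203125, 264.27227783203125), (60.0007438659668, 82.78709411621094), 5.710593223571777) [[99.80000305175781, 302.5], [108.0, 220.10000610351562], [167.6999969482422, 226.10000610351562], [159.5, 308.3999938964844]]
[[384.1, 402.4], [568.3, 394.5], [556.6, 259.0], [372.3, 269.7]] c [470.3 331.4]
184.4 -2.4
136.0 -94.9
board [866.6 121.7  18. ]
board [885.4 -63.1  18. ]
board [ 479.9 -110.3   18. ]
board [457.6  75.7  18. ]
```

View pics/c1.png

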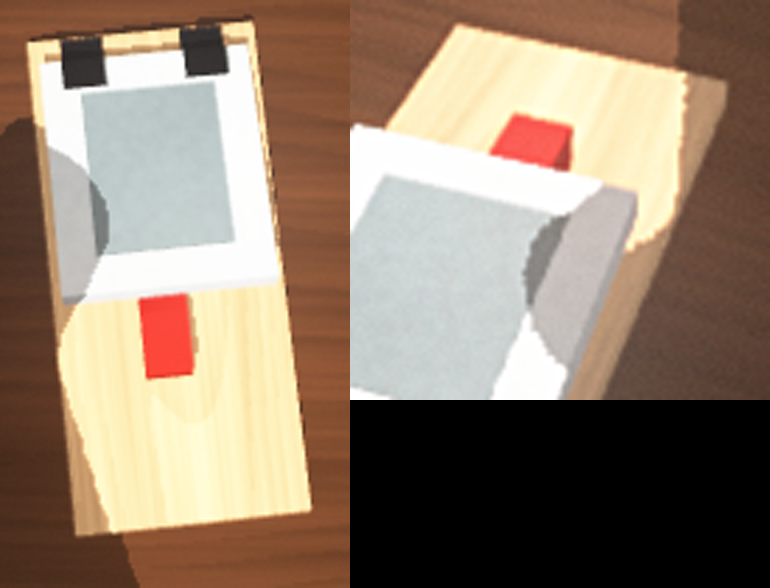

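```bash
cat >> h.py <<'E'
def go(x,y,z,yaw_y):  # target TCP and world angle (deg) of tool y, pointing down
    o=ctrl.get_obs(); Rc=R.from_rotvec(o["orientation"])
    yv=np.array([np.cos(np.radians(yaw_y)),np.sin(np.radians(yaw_y)),0]); zv=np.array([0,0,-1.]); xv=np.cross(yv,zv)
    Rt=R.from_matrix(np.array([xv,yv,zv]).T)
    print("t",o["t"],"pos",o["ee_pos"].round(1),"f",o["ft_force"].round(1),"w",o["width"],"gf",o["grasp_force"],"q",np.round(o["qpos"],2))
    print("translation",Rc.inv().apply(np.array([x,y,z])-o["ee_pos"]).round(1),"angular",(Rc.inv()*Rt).as_rotvec().round(4))
E
python3 -c "
from h import *
go(606,6,170,96.5)"
```

```text
t 0.5 pos [228.2 581.8 222.7] f [-0.3  0.   0.1] w 87.5343268595652 gf 0.0 q [ 1.18  0.42  1.63 -0.    1.09 -0.02]
translation [-562.  -398.1   52.7] angular [ 0.      0.     -0.4873]
```

```bash
R='"translation":[-562,-398,52.7],"angular":[0,0,-0.4873],"jaw":1'
python3 -m creep '[{"translation":[-50,-35,0],"angular":[0,0,-0.05],"jaw":1},{"translation":[-100,-71,5],"angular":[0,0,-0.1],"jaw":1},{"translation":[-150,-106,10],"angular":[0,0,-0.15],"jaw":1},{"translation":[-200,-142,15],"angular":[0,0,-0.2],"jaw":1},{"translation":[-250,-177,20],"angular":[0,0,-0.25],"jaw":1},{"translation":[-300,-212,25],"angular":[0,0,-0.3],"jaw":1},{"translation":[-350,-248,30],"angular":[0,0,-0.35],"jaw":1},{"translation":[-400,-283,35],"angular":[0,0,-0.4],"jaw":1}]'
python3 -c "
from h import *
go(606,6,170,96.5)"
```

```text
t: 1.5
ee_pos: [498.3, 170.6, 187.9]
orientation: [-0.044, 3.141, 0.001]
ft_force: [1.5, 0.2, 0.8]
width: 88.0
grasp_force: 0.0
t 1.5 pos [498.3 170.6 187.9] f [1.5 0.2 0.8] w 87.95739858508895 gf 0.0 q [ 0.31  0.33  1.88  0.    0.94 -1.29]
translation [-103.1 -167.5   17.9] angular [ 0.0003  0.0008 -0.0856]
```

```bash
python3 -m creep '[{"translation":[-20,-33,3],"angular":[0,0,-0.02],"jaw":1},{"translation":[-45,-73,8],"angular":[0,0,-0.04],"jaw":1},{"translation":[-70,-114,13],"angular":[0,0,-0.06],"jaw":1},{"translation":[-90,-147,17],"angular":[0,0,-0.08],"jaw":1},{"translation":[-103,-167,18],"angular":[0,0,-0.0856],"jaw":1},{"translation":[-103,-167,18],"angular":[0,0,-0.0856],"jaw":1},{"translation":[-103,-167,18],"angular":[0,0,-0.0856],"jaw":1},{"translation":[-103,-167,18],"angular":[0,0,-0.0856],"jaw":1}]'
python3 - <<'E'
from h import *
go(606,6,40,96.5)
ci=ctrl.camera_info("wrist"); im=save("wrist","w1")
np.save("w1T.npy",np.array(ci["world_from_camera"])); print(np.array(ci["world_from_camera"]).round(2).tolist())
r,g,b=[im[:,:,i].astype(int) for i in range(3)]
m=((r>90)&(r>2.2*g)&(r>2.2*b)).astype(np.uint8)
c=max(cv2.findContours(m,cv2.RETR_EXTERNAL,cv2.CHAIN_APPROX_NONE)[0],key=cv2.contourArea)
p=cv2.approxPolyDP(c,4,True)[:,0]; 
for u,v in p: print(u,v,ray("wrist",u,v,50,ci)[:2].round(1))
E
```

```text
t: 2.5
ee_pos: [604.1, 8.9, 169.8]
orientation: [0.177, -3.136, -0.0]
ft_force: [-0.4, -0.9, -0.4]
width: 87.9
grasp_force: 0.0
t 2.5 pos [604.1   8.9 169.8] f [-0.4 -0.9 -0.4] w 87.85170117322235 gf 0.0 q [-0.    0.46  1.72  0.    0.97 -1.69]
translation [ -1.6  -3.2 129.8] angular [ 0.0001 -0.0002 -0.0007]
[[-0.11, -0.96, -0.25, 536.2], [0.99, -0.11, -0.03, 0.55], [0.0, -0.25, 0.97, 331.53], [0.0, 0.0, 0.0, 1.0]]
262 181 [584.5 -13.3]
261 243 [648.4  -8.2]
274 243 [646.9   5. ]
285 230 [631.7  14.6]
289 243 [645.2  20.3]
294 243 [644.6  25.4]
296 186 [585.6  20.1]
```

View pics/w1.png

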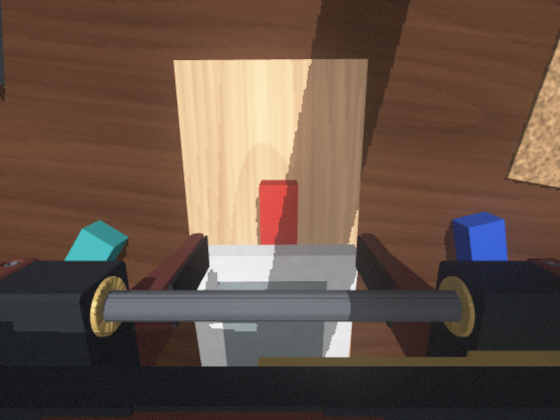

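```bash
python3 -c "
from h import *
go(609,5.5,22,96)"
```

```text
t 2.55 pos [604.1   9.  169.8] f [ 0.3  0.  -0.7] w 87.82559227875352 gf 0.0 q [-0.    0.46  1.72  0.    0.97 -1.69]
translation [ -4.5  -4.  147.8] angular [ 0.0001 -0.0001  0.0082]
```

```bash
python3 -m creep '[{"translation":[-2,-2,25],"angular":[0,0,0.008],"jaw":1},{"translation":[-4.5,-4,60],"angular":[0,0,0.008],"jaw":1},{"translation":[-4.5,-4,95],"angular":[0,0,0.008],"jaw":1},{"translation":[-4.5,-4,120],"angular":[0,0,0.008],"jaw":1},{"translation":[-4.5,-4,136],"angular":[0,0,0.008],"jaw":1},{"translation":[-4.5,-4,145],"angular":[0,0,0.008],"jaw":1},{"translation":[-4.5,-4,147.5],"angular":[0,0,0.008],"jaw":1},{"translation":[-4.5,-4,147.5],"angular":[0,0,0.008],"jaw":1}]'
python3 - <<'E'
from h import *
go(609,5.5,22,96)
save("wrist","w2")
E
```

```text
t: 3.55
ee_pos: [610.0, 4.7, 22.8]
orientation: [-0.163, 3.136, -0.0]
ft_force: [0.1, 0.1, -0.4]
width: 87.9
grasp_force: 0.0
t 3.55 pos [610.    4.7  22.8] f [ 0.1  0.1 -0.4] w 87.91104125464547 gf 0.0 q [-0.01  0.68  1.76  0.    0.71 -1.69]
translation [0.9 0.9 0.8] angular [-0.0001  0.001  -0.0009]
```

View pics/w2.png

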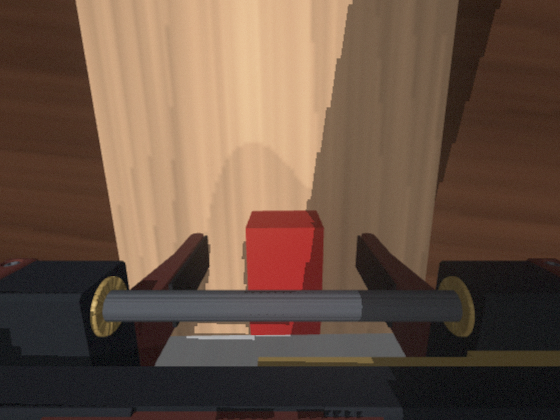

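The wedge heel (cols 247–322, row 212 down) sits centred between the fingers (about 200 and 365). Now I'll close.

```bash
python3 -m creep '[{"translation":[0,0,0],"angular":[0,0,0],"jaw":0.6},{"translation":[0,0,0],"angular":[0,0,0],"jaw":0.45},{"translation":[0,0,0],"angular":[0,0,0],"jaw":0.3},{"translation":[0,0,0],"angular":[0,0,0],"jaw":0.3},{"translation":[0,0,0],"angular":[0,0,0],"jaw":0.2},{"translation":[0,0,0],"angular":[0,0,0],"jaw":0.2},{"translation":[0,0,0],"angular":[0,0,0],"jaw":0.2},{"translation":[0,0,0],"angular":[0,0,0],"jaw":0.2}]'
```

```text
t: 4.6
ee_pos: [609.2, 4.9, 22.2]
orientation: [0.163, -3.137, -0.0]
ft_force: [-1.1, 3.3, 1.9]
width: 37.6
grasp_force: 29.9
```

```bash
python3 -m creep '[{"translation":[5,0,0],"angular":[0,0,0],"jaw":0.2},{"translation":[10,0,0],"angular":[0,0,0],"jaw":0.2},{"translation":[15,0,0],"angular":[0,0,0],"jaw":0.2},{"translation":[20,0,0],"angular":[0,0,0],"jaw":0.2},{"translation":[20,0,0],"angular":[0,0,0],"jaw":0.2},{"translation":[20,0,0],"angular":[0,0,0],"jaw":0.2},{"translation":[20,0,0],"angular":[0,0,0],"jaw":0.2},{"translation":[20,0,0],"angular":[0,0,0],"jaw":0.2}]'
python3 -m creep '[{"translation":[0,0,0],"angular":[0,0,0],"jaw":0.2},{"translation":[0,0,0],"angular":[0,0,0],"jaw":0.2},{"translation":[0,0,0],"angular":[0,0,0],"jaw":0.2},{"translation":[0,0,0],"angular":[0,0,0],"jaw":0.2},{"translation":[0,0,0],"angular":[0,0,0],"jaw":0.2},{"translation":[0,0,0],"angular":[0,0,0],"jaw":0.2},{"translation":[0,0,0],"angular":[0,0,0],"jaw":0.2},{"translation":[0,0,0],"angular":[0,0,0],"jaw":0.2}]'
python3 - <<'E'
from h import *
a=save("scene","s3");b=save("top","t3")
f=lambda i:cv2.resize(i[:,:,::-1],(390,400),interpolation=cv2.INTER_CUBIC)
cv2.imwrite("pics/c3.png",np.hstack([f(a[180:290,230:340]),f(b[120:280,220:350])]))
E
```

```text
t: 5.6
ee_pos: [588.7, 2.3, 22.1]
orientation: [0.163, -3.135, 0.0]
ft_force: [-4.6, -3.1, 3.0]
width: 38.0
grasp_force: 29.8
t: 6.6
ee_pos: [588.7, 2.3, 22.1]
orientation: [0.163, -3.135, 0.0]
ft_force: [-3.8, -3.2, 3.6]
width: 37.9
grasp_force: 29.8
```

View pics/c3.png

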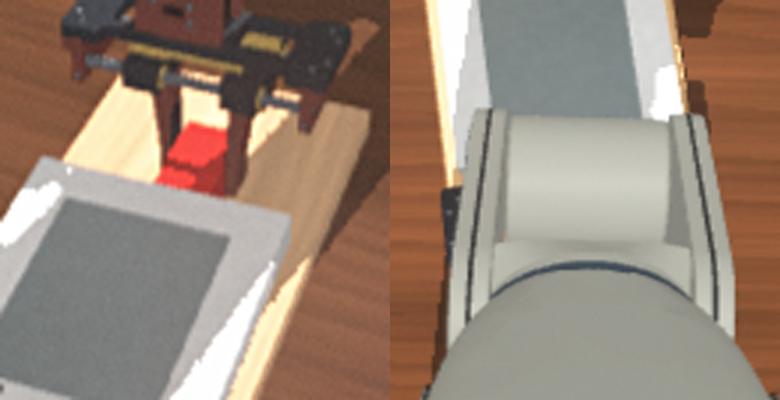

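The wedge has come back with the fingers, and its slope is now showing between the heel and the door edge (left half, around 195,175). I'll go on with the tugs.

```bash
for i in 1 2; do python3 -m creep '[{"translation":[5,0,0],"angular":[0,0,0],"jaw":0.2},{"translation":[10,0,0],"angular":[0,0,0],"jaw":0.2},{"translation":[15,0,0],"angular":[0,0,0],"jaw":0.2},{"translation":[20,0,0],"angular":[0,0,0],"jaw":0.2},{"translation":[20,0,0],"angular":[0,0,0],"jaw":0.2},{"translation":[20,0,0],"angular":[0,0,0],"jaw":0.2},{"translation":[20,0,0],"angular":[0,0,0],"jaw":0.2},{"translation":[20,0,0],"angular":[0,0,0],"jaw":0.2}]'
python3 -m creep '[{"translation":[0,0,0],"angular":[0,0,0],"jaw":0.2},{"translation":[0,0,0],"angular":[0,0,0],"jaw":0.2},{"translation":[0,0,0],"angular":[0,0,0],"jaw":0.2},{"translation":[0,0,0],"angular":[0,0,0],"jaw":0.2},{"translation":[0,0,0],"angular":[0,0,0],"jaw":0.2},{"translation":[0,0,0],"angular":[0,0,0],"jaw":0.2},{"translation":[0,0,0],"angular":[0,0,0],"jaw":0.2},{"translation":[0,0,0],"angular":[0,0,0],"jaw":0.2}]'; done
```

```text
t: 7.7
ee_pos: [568.9, 0.5, 22.1]
orientation: [0.163, -3.136, -0.0]
ft_force: [-3.4, 0.2, 2.0]
width: 38.0
grasp_force: 29.9
t: 8.7
ee_pos: [568.9, 0.5, 22.1]
orientation: [0.163, -3.136, -0.0]
ft_force: [-5.7, -0.0, 3.7]
width: 37.7
grasp_force: 29.9
t: 9.7
ee_pos: [549.2, -1.7, 22.1]
orientation: [0.163, -3.136, 0.0]
ft_force: [-2.5, -1.8, 1.3]
width: 37.6
grasp_force: 29.9
t: 10.7
ee_pos: [549.2, -1.7, 22.1]
orientation: [0.163, -3.136, 0.0]
ft_force: [-4.9, -1.9, 3.8]
width: 38.2
grasp_force: 29.9
```

```bash
for i in 1 2; do python3 -m creep '[{"translation":[5,0,0],"angular":[0,0,0],"jaw":0.2},{"translation":[10,0,0],"angular":[0,0,0],"jaw":0.2},{"translation":[15,0,0],"angular":[0,0,0],"jaw":0.2},{"translation":[20,0,0],"angular":[0,0,0],"jaw":0.2},{"translation":[20,0,0],"angular":[0,0,0],"jaw":0.2},{"translation":[20,0,0],"angular":[0,0,0],"jaw":0.2},{"translation":[20,0,0],"angular":[0,0,0],"jaw":0.2},{"translation":[20,0,0],"angular":[0,0,0],"jaw":0.2}]'
python3 -m creep '[{"translation":[0,0,0],"angular":[0,0,0],"jaw":0.2},{"translation":[0,0,0],"angular":[0,0,0],"jaw":0.2},{"translation":[0,0,0],"angular":[0,0,0],"jaw":0.2},{"translation":[0,0,0],"angular":[0,0,0],"jaw":0.2},{"translation":[0,0,0],"angular":[0,0,0],"jaw":0.2},{"translation":[0,0,0],"angular":[0,0,0],"jaw":0.2},{"translation":[0,0,0],"angular":[0,0,0],"jaw":0.2},{"translation":[0,0,0],"angular":[0,0,0],"jaw":0.2}]'; done
python3 - <<'E'
from h import *
a=save("scene","s4");ctrl.get_image("top")
cv2.imwrite("pics/c4.png",cv2.resize(a[150:350,170:370,::-1],(600,600),interpolation=cv2.INTER_CUBIC))
E
```

```text
t: 11.7
ee_pos: [529.3, -3.7, 22.1]
orientation: [0.163, -3.136, -0.0]
ft_force: [-2.2, -0.3, 1.9]
width: 37.9
grasp_force: 29.9
t: 12.7
ee_pos: [529.3, -3.7, 22.1]
orientation: [0.163, -3.136, -0.0]
ft_force: [-4.9, -1.2, 4.7]
width: 38.1
grasp_force: 29.9
t: 13.7
ee_pos: [510.1, -5.8, 22.1]
orientation: [0.163, -3.137, 0.0]
ft_force: [0.0, -1.1, -0.8]
width: 37.8
grasp_force: 29.9
t: 14.7
ee_pos: [510.1, -5.8, 22.2]
orientation: [-0.163, 3.137, -0.0]
ft_force: [-0.7, 0.3, -0.8]
width: 38.0
grasp_force: 29.9
```

View pics/c4.png

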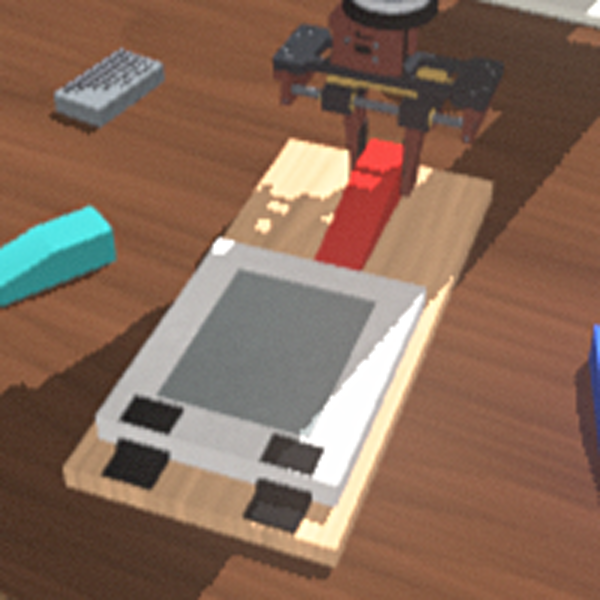

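The door lies flat, the wedge's tip is clear of it and the contact forces have dropped to zero. I'll draw back a little more, then lift.

```bash
python3 -m creep '[{"translation":[5,0,0],"angular":[0,0,0],"jaw":0.2},{"translation":[10,0,0],"angular":[0,0,0],"jaw":0.2},{"translation":[12,0,-3],"angular":[0,0,0],"jaw":0.2},{"translation":[12,0,-15],"angular":[0,0,0],"jaw":0.2},{"translation":[12,0,-35],"angular":[0,0,0],"jaw":0.2},{"translation":[12,0,-60],"angular":[0,0,0],"jaw":0.2},{"translation":[12,0,-75],"angular":[0,0,0],"jaw":0.2},{"translation":[12,0,-80],"angular":[0,0,0],"jaw":0.2}]'
python3 -c "
from h import *
go(417.4,334.7,60,86.4)"
```

```text
t: 15.8
ee_pos: [498.7, -7.0, 103.4]
orientation: [-0.163, 3.135, -0.0]
ft_force: [0.3, 0.4, -2.3]
width: 38.1
grasp_force: 29.9
t 15.8 pos [498.7  -7.  103.4] f [ 0.3  0.4 -2.3] w 38.07056253575415 gf 29.884976148605347 q [-0.04  0.42  1.99 -0.    0.73 -1.71]
translation [ 45.5 348.3  43.2] angular [-1.000e-04  2.000e-03  1.666e-01]
```

```bash
python3 -m creep '[{"translation":[3,25,0],"angular":[0,0,0.01],"jaw":0.2},{"translation":[9,70,0],"angular":[0,0,0.03],"jaw":0.2},{"translation":[16,125,0],"angular":[0,0,0.06],"jaw":0.2},{"translation":[23,180,0],"angular":[0,0,0.09],"jaw":0.2},{"translation":[30,235,0],"angular":[0,0,0.12],"jaw":0.2},{"translation":[37,285,5],"angular":[0,0,0.14],"jaw":0.2},{"translation":[43,325,20],"angular":[0,0,0.16],"jaw":0.2},{"translation":[45.5,348,35],"angular":[0,0,0.1666],"jaw":0.2}]'
python3 -m creep '[{"translation":[0,0,4],"angular":[0,0,0],"jaw":0.2},{"translation":[0,0,8],"angular":[0,0,0],"jaw":0.2},{"translation":[0,0,8],"angular":[0,0,0],"jaw":0.2},{"translation":[0,0,8],"angular":[0,0,0],"jaw":0.2},{"translation":[0,0,8],"angular":[0,0,0],"jaw":0.2},{"translation":[0,0,8],"angular":[0,0,0],"jaw":0.2},{"translation":[0,0,8],"angular":[0,0,0],"jaw":0.2},{"translation":[0,0,8],"angular":[0,0,0],"jaw":0.2}]'
python3 - <<'E'
from h import *
go(417.4,334.7,9,86.4)
im=save("scene","s5")
cv2.imwrite("pics/c5.png",cv2.resize(im[150:330,340:520,::-1],(600,600),interpolation=cv2.INTER_CUBIC))
E
```

```text
t: 16.8
ee_pos: [415.9, 336.2, 66.4]
orientation: [-0.096, -3.14, 0.0]
ft_force: [0.5, 0.3, -1.3]
width: 37.9
grasp_force: 29.9
t: 17.8
ee_pos: [416.8, 334.5, 59.2]
orientation: [0.099, 3.14, 0.0]
ft_force: [0.5, 0.2, -0.5]
width: 38.2
grasp_force: 29.9
t 17.8 pos [416.8 334.5  59.2] f [ 0.5  0.2 -0.5] w 38.15168275388771 gf 29.885133504867554 q [ 0.65  0.54  1.92  0.    0.68 -0.85]
translation [-0.6  0.3 50.2] angular [0.0001 0.0001 0.0001]
```

View pics/c5.png

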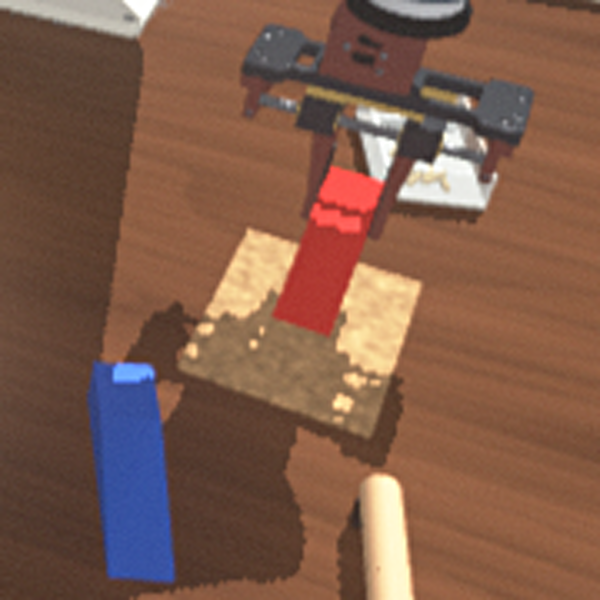

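```bash
python3 - <<'E'
from h import *
f=lambda u,v,z:ray("scene",340+u*.3,150+v*.3,z).round(1)
print(f(303,325,58)); M=[f(*p,4) for p in((250,230),(422,285),(372,437),(180,365))]; print(M,np.mean(M,0))
E
```

```text
[544.  330.1  58. ]
[array([377.5, 273.1,   4. ]), array([387.6, 402.1,   4. ]), array([568.1, 390.2,   4. ]), array([556.8, 261.4,   4. ])] [472.5 331.7   4. ]
```

The wedge is level and right way up over the mat, its tip about 1 mm from where I expected. I'll lower it.

```bash
python3 -m creep '[{"translation":[-1,0,10],"angular":[0,0,0],"jaw":0.2},{"translation":[-1,0,24],"angular":[0,0,0],"jaw":0.2},{"translation":[-1,0,36],"angular":[0,0,0],"jaw":0.2},{"translation":[-1,0,44],"angular":[0,0,0],"jaw":0.2},{"translation":[-1,0,48],"angular":[0,0,0],"jaw":0.2},{"translation":[-1,0,50],"angular":[0,0,0],"jaw":0.2},{"translation":[-1,0,50.7],"angular":[0,0,0],"jaw":0.2},{"translation":[-1,0,50.7],"angular":[0,0,0],"jaw":0.2}]'
```

```text
t: 18.85
ee_pos: [417.9, 334.5, 8.7]
orientation: [0.099, 3.14, 0.0]
ft_force: [0.8, 0.1, -1.1]
width: 38.0
grasp_force: 29.9
```

Almost touching. I'll lower 0.5 mm more, open gently, then rise.

```bash
python3 -m creep '[{"translation":[0,0,0.5],"angular":[0,0,0],"jaw":0.2},{"translation":[0,0,0.5],"angular":[0,0,0],"jaw":0.2},{"translation":[0,0,0.5],"angular":[0,0,0],"jaw":0.5},{"translation":[0,0,0.5],"angular":[0,0,0],"jaw":0.6},{"translation":[0,0,0.5],"angular":[0,0,0],"jaw":0.8},{"translation":[0,0,0.5],"angular":[0,0,0],"jaw":0.9},{"translation":[0,0,0.5],"angular":[0,0,0],"jaw":0.9},{"translation":[0,0,0.5],"angular":[0,0,0],"jaw":0.9}]'
python3 -m creep '[{"translation":[0,0,-5],"angular":[0,0,0],"jaw":0.9},{"translation":[0,0,-20],"angular":[0,0,0],"jaw":0.9},{"translation":[0,0,-45],"angular":[0,0,0],"jaw":0.9},{"translation":[0,0,-80],"angular":[0,0,0],"jaw":0.9},{"translation":[0,0,-115],"angular":[0,0,0],"jaw":0.9},{"translation":[0,0,-140],"angular":[0,0,0],"jaw":0.9},{"translation":[0,0,-150],"angular":[0,0,0],"jaw":0.9},{"translation":[0,0,-150],"angular":[0,0,0],"jaw":0.9}]'
python3 - <<'E'
from h import *
im=save("scene","s6")
cv2.imwrite("pics/c6.png",cv2.resize(im[150:350,190:490,::-1],(798,532),interpolation=cv2.INTER_CUBIC))
E
```

```text
t: 19.85
ee_pos: [417.8, 334.3, 8.0]
orientation: [0.099, 3.14, -0.0]
ft_force: [-0.2, -0.1, 0.6]
width: 79.2
grasp_force: 0.0
t: 20.85
ee_pos: [418.0, 334.5, 158.7]
orientation: [0.099, 3.139, 0.001]
ft_force: [-0.7, 0.4, 0.5]
width: 79.3
grasp_force: 0.0
```

View pics/c6.png

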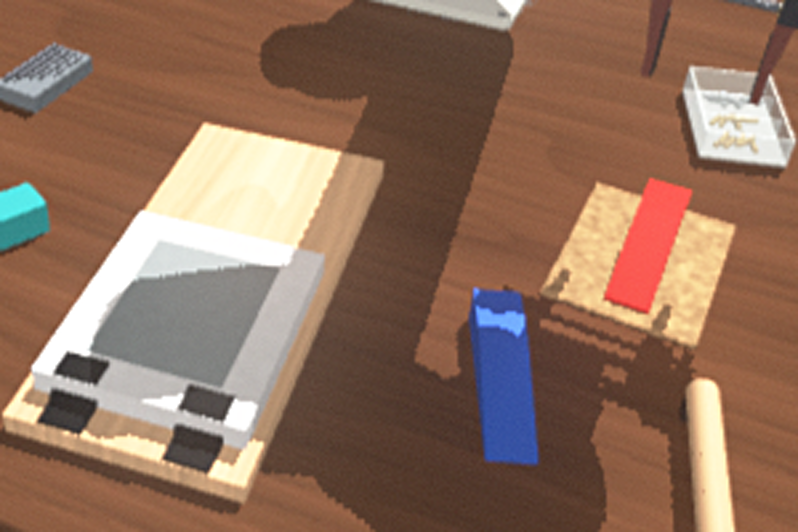

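```bash
python3 - <<'E'
from h import *
f=lambda u,v,z:ray("scene",190+u/2.66,150+v/2.66,z).round(1)
print(f(628,305,8),f(670,185,36))
print(ctrl.close_job())
E
```

```text
[545.4 330.9   8. ] [395.  336.2  36. ]
the job is handed in; nothing more can be done
None
```

I drew the wedge out in five tugs of about 20 mm with a pause of at least a second after each. The door now lies flat, the wedge lies flat with its slope up on the cork mat, and the job was handed in at about 21 s.

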